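# Hang the dowel scoop in the blue pail

## Task

Hang the little steel scoop on the blue pail of dowel pins: its hook over the pail's rim, with the cup inside the pail and the tail of the hook outside. It may hang anywhere round the rim, roughly upright and clear of the bottom, and must stay there once you let go.

Things in the scene. Friction and masses are not known exactly. Their poses are not given: they have to be found in the camera images.
- scoop: Loose steel scoop, 0.16 kg, 150 mm high, standing upright. Origin: centre of the cup's underside; z up; hook on its -x side. Cup 40 x 40 x 34 mm high. On the cup's -x side a flat shank (x -24 to -20 mm, 24 mm wide) rises to z 84 mm, where it bends over into the hook. On top, to be gripped from above: a wooden grip 22 mm (x) by 26 mm (y), centred at x -22, y 0, from z 84 to 150 mm.
- scoop_hook (a point): Middle of the underside of the hook's crown, at (-34, 0, 80) mm in the scoop's frame (same axes): the point to bring over the pail wall. The hook opens downward; gap 20 mm (scoop x -44 to -24 mm), strip 24 mm wide; its tail, 4 mm thick, runs down to z 60 mm, then a lip flares outward to x -60, z 44 mm.
- blue_pail: Blue round open pail with wooden dowel pins in the bottom (up to 22 mm high), standing firmly fixed. Origin: centre of its underside, z up. Height 110 mm; wall 4 mm thick; outer radius 62 mm at the rim and 57 mm at the foot, so the middle of the wall at the rim is 60 mm from the axis.
- red_pail: Red pail of the same shape and size, empty, also fixed; a bystander. The two pails may stand either way round.

How it is judged:
At the end, for the whole second after the job is handed in: Scoop hanging at rest on the blue pail: hook crown 45 to 75 mm from the pail's axis and 100 to 125 mm high, centre of the cup's underside within 46 mm of the axis and over 20 mm above the table, scoop leaning less than 0.30 rad (17 degrees) (horizontal distance between scoop_hook and blue_pail between 0.045 and 0.075 m and horizontal distance between scoop and blue_pail below 0.046 m and height (world z) of scoop_hook between 0.1 and 0.125 m and height (world z) of scoop above 0.02 m and angle between scoop's own z axis and vertical below 0.3 rad and linear speed of scoop below 0.02 m/s); the robot touches nothing.
It also fails if it takes over 35 s, if anything falls off the work surface, if the arm or the gripper's body presses on something with over 40 N, if the wrist force passes 120 N, or if a joint passes its speed limit or range.

## Robot

A 7-joint arm with a two-finger parallel gripper is mounted at the origin on the work surface; the furniture and walls round the work are solid. World frame = base frame: x ahead of the robot, y to its left, z up, the work surface at z = 0. Lengths are in m, angles in rad, forces in N, time in s.
With the tool pointing down it reaches from about 0.425 to 0.875 m from the base axis. Payload 8.4 kg.
Tool frame: the origin (TCP) lies on the centre line of the jaws, within the pads' length; the fingertips stand 11 mm ahead of it and the grasp point (between the pads) lies 8 mm behind it; z points along the fingers, y is the line along which they close (so a half turn about z gives the same grasp; the last joint's range is limited). The gripper opens to 85 mm and grips with 20 to 120 N. Pads are 22 mm wide; open, the fingers measure 114 mm over their backs; the gripper's body (76 mm by 85 mm) begins 54 mm behind the grasp point. The pads swing forward as they close: fully open they stand 13 mm farther back than shut.
Start: joints at [1.2, 0.333, 0.04, 1.465, -0.013, 1.343, -0.059], TCP at [0.174, -0.626, 0.242] pointing down, gripper open.
Joint ranges: [-2.58, 2.58], [-0.38, 2.09], [-1.3, 1.39], [0.25, 2.4], [-1.5, 4.64], [0.08, 2.09], [-2.65, 2.65]. Speed limits (rad/s): [2.22, 2.22, 2.79, 2.79, 3.14, 3.14, 3.14].

## Interface

Orientations are given as a 3x3 rotation matrix whose columns are the frame's x, y, z axes.
In Python, from cell import robot gives the robot as it stands. Calls block until the motion is done:
- robot.movep(position, orientation): joint-space move of the TCP to a pose.
- robot.move_l(position, ori=None, speed=0.15): straight line of the TCP; ori=None keeps the orientation; speed is the mean speed in m/s.
- robot.set_joints(angles): joint-space move.
- robot.grip(opening, f_grip=None): finger opening in m; f_grip is the grip in N (None keeps the last); returns when the fingers have stopped.
- robot.sleep(seconds).
- robot.inverse_kinematics(position, orientation): joint angles nearest the present ones, or None.
- robot.snapshot(name): name is "side" or "top" or "wrist"; returns (picture, depth): 480x640x3 uint8, red, green, blue; 480x640 float32, m along the optical axis (not along the pixel's ray), 0 where there is no reading.
- robot.camera_model(name): a dict with "K" (3x3 intrinsics, pixels), "k1" (the pictures are not rectified: a ray, as slopes to the right and down, at radius r is drawn at 1 + k1 r^2 times it, then the intrinsics apply), "eye" and "orientation" of the camera in the world; the wrist camera has in their place "mount" (4x4, takes a point from camera to tool coordinates, whose origin is the TCP and whose axes are the flange's). Camera axes: x right, y down, z forward; pixel columns grow to the right and rows downward; lengths in m; the calibration is good to about 2 mm. A picture is of the moment at which its call begins: read the wrist's pose just before it. camera_model takes no time and is no camera call.
A pose or a line that the arm cannot do raises robot.Unreachable and nothing moves.
- robot.job_done(): hands the job in; it is judged then, once.
Readings, each from a call of its own:
- robot.get_clock(): time.
- robot.get_q(): joint angles.
- robot.get_qvel(): joint speeds.
- robot.get_effort(): joint torques, N m.
- robot.get_tool_pos(): TCP position.
- robot.get_tool_rot(): TCP orientation.
- robot.get_ft_force(): force on the tool from outside, world axes, zero at the start.
- robot.get_wrist_torque(): the same for the moment, N m.
- robot.get_gripper_width(): finger opening in m.
- robot.get_grip_force(): force on a finger pad.
Only numpy, scipy, OpenCV 4.12 (cv2) and the standard library are available. Lean on these libraries where they do the work, as an engineer would, in place of code of your own. Each camera call takes 0.05 s, during which the arm holds its last target. There are 200 camera calls.

## Working session

There is one attempt and no reset: what is moved stays moved. The work goes in short steps, each a Python script; the robot and the scene stay as the last script left them, time stands still between calls to the robot, and variables do not carry over. Pictures are saved under pics/ and viewed, at most 10 in all, crops included, and the job is handed in when it is done.

```bash
mkdir -p pics; python3 - <<'E'
from cell import robot
import cv2,numpy as np
ims=[]
for n in("top","side"):
    p,d=robot.snapshot(n); np.savez(f"pics/{n}0.npz",p=p,d=d)
    cv2.imwrite(f"pics/{n}0.png",p[:,:,::-1]); print(n,robot.camera_model(n),(d>0).mean())
print(robot.camera_model("wrist"),robot.get_tool_rot(),robot.get_clock())
E
```

```text
top {'K': array([[495.40475132,   0.        , 313.3889201 ],
       [  0.        , 495.40475132, 243.52048363],
       [  0.        ,   0.        ,   1.        ]]), 'k1': 0.008245648196056424, 'eye': array([ 0.4313443 , -0.09289673,  0.94018149]), 'orientation': array([[-5.21129337e-04, -9.97831189e-01,  6.58228501e-02],
       [-9.99941977e-01, -1.88263400e-04, -1.07706396e-02],
       [ 1.07596721e-02, -6.58246438e-02, -9.97773194e-01]])} 0.9960970052083333
side {'K': array([[473.97285046,   0.        , 317.62875796],
       [  0.        , 473.97285046, 230.05833651],
       [  0.        ,   0.        ,   1.        ]]), 'k1': -0.06593675311982741, 'eye': array([1.09543501, 0.08948098, 0.66404808]), 'orientation': array([[-0.32653665,  0.65385593, -0.6825293 ],
       [ 0.94509589,  0.23575864, -0.22629983],
       [ 0.0129447 , -0.71895083, -0.69494039]])} 0.9893196614583334
{'K': array([[406.09154872,   0.        , 318.32236611],
       [  0.        , 406.09154872, 235.98414854],
       [  0.        ,   0.        ,   1.        ]]), 'k1': 0.0202150584144628, 'mount': array([[-1.84491802e-05, -9.48738722e-01, -3.16061444e-01,
         8.18547881e-02],
       [ 9.99999603e-01,  2.64174803e-04, -8.51359893e-04,
         2.73097188e-04],
       [ 8.91213566e-04, -3.16061335e-01,  9.48738340e-01,
        -1.31014678e-01],
       [ 0.00000000e+00,  0.00000000e+00,  0.00000000e+00,
         1.00000000e+00]])} [[ 9.63273731e-01  2.68520937e-01 -4.75809474e-04]
 [ 2.68521344e-01 -9.63272750e-01  1.37701657e-03]
 [-8.85765210e-05 -1.45420889e-03 -9.99998939e-01]] 0.1
```

View pics/top0.png

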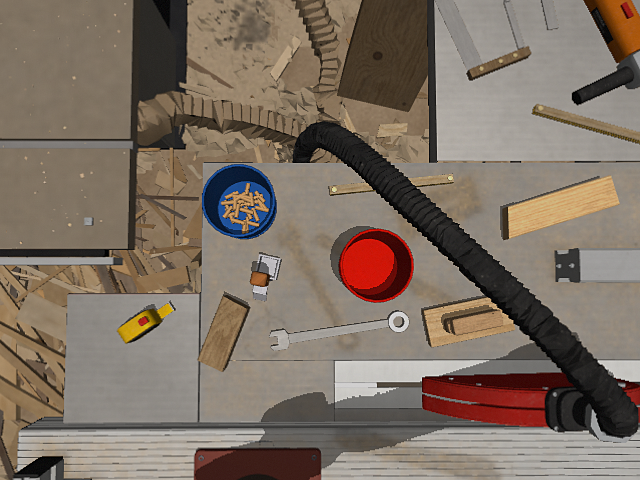

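View pics/side0.png

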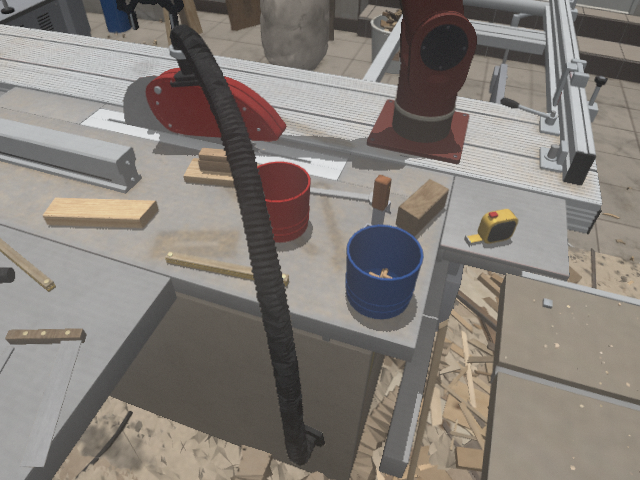

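The top view shows the blue pail around (240,201) and the red pail at (376,264). The scoop is at (262,275), with its cup up the image at (269,265) and its hook down at (259,293). A hose crosses from (600,420) to (310,140). Next I'll measure all of these with depth.

```bash
cat > h.py <<'E'
import cv2,numpy as np
from cell import robot
def cloud(d,m,R,e):
    v,u=np.mgrid[:480,:640]
    p=np.stack([u,v],-1).reshape(-1,1,2).astype(float)
    n=cv2.undistortPoints(p,m["K"],np.array([m["k1"],0,0,0,0.])).reshape(480,640,2)
    c=np.dstack([n*d[...,None],d]); return c@R.T+e
def fit(xy):
    A=np.c_[2*xy,np.ones(len(xy))]; s=np.linalg.lstsq(A,(xy**2).sum(1),rcond=None)[0]
    return s[:2],np.sqrt(s[2]+s[:2]@s[:2])
E
python3 - <<'E'
from h import *
for n in("top","side"):
    f=np.load(f"pics/{n}0.npz");m=robot.camera_model(n);W=cloud(f["d"],m,m["orientation"],m["eye"])
    hsv=cv2.cvtColor(f["p"],cv2.COLOR_RGB2HSV);z=W[...,2];ok=f["d"]>0
    for c,mk in(("blue",(hsv[...,0]>100)&(hsv[...,0]<125)&(hsv[...,1]>120)),("red",((hsv[...,0]<5)|(hsv[...,0]>175))&(hsv[...,1]>150))):
        s=mk&ok&(abs(z-.109)<.006)&(W[...,0]>.3)
        P=W[s]; c0,r=fit(P[:,:2]); res=np.hypot(*(P[:,:2]-c0).T); print(n,c,len(P),c0,r,res.min(),res.max(),np.median(P[:,2]))
    box=(W[...,0]>.3)&(W[...,0]<.47)&(W[...,1]>-.05)&(W[...,1]<.08)&ok
    for a,b in((.135,.165),(.07,.095),(.02,.045)):
        s=box&(z>a)&(z<b)
        P=W[s]
        if len(P)>5: print(n,a,len(P),P.mean(0),P.min(0),P.max(0),cv2.minAreaRect((P[:,:2]*1000).astype(np.float32)))
    # hose
    s=ok&(z>.17)&(hsv[...,2]<90)&(W[...,0]>.2)&(W[...,0]<.9)
    P=W[s]
    for y in np.arange(-.7,.3,.08):
        Q=P[abs(P[:,1]-y)<.015]
        if len(Q)>5: print("hose",round(y,2),len(Q),Q.min(0).round(3),Q.max(0).round(3))
p=np.load("pics/top0.npz")["p"];cv2.imwrite("pics/crop.png",cv2.resize(p[230:320,220:320,::-1],None,fx=6,fy=6,interpolation=cv2.INTER_CUBIC))
E
```

```text
top blue 672 [0.5621589  0.02008404] 0.060551982996967534 0.051595264448926134 0.16757022059248838 0.11079982890638468
top red 661 [ 0.45003955 -0.20717833] 0.059319468263372935 0.0567531751639185 0.0626011237020465 0.11095695422466989
top 0.135 231 [ 0.42752501 -0.01423647  0.1497209 ] [ 0.41579287 -0.02747621  0.13553622] [ 0.43977954 -0.0004605   0.15492393] ((427.5302429199219, -13.54785442352295), (26.26081085205078, 21.91699981689453), 77.62764739990234)
top 0.07 112 [ 0.40877605 -0.01052163  0.08501727] [ 0.40053141 -0.02611373  0.07439331] [0.43853119 0.0033453  0.09448145] ((419.742431640625, -12.624052047729492), (24.126623153686523, 37.23033905029297), 74.58430480957031)
top 0.02 219 [0.40969315 0.00285221 0.03290503] [ 0.30038086 -0.04164293  0.0200169 ] [0.46997089 0.06007515 0.04476654] ((395.4820556640625, 23.25695037841797), (64.50373077392578, 183.89996337890625), 58.2020378112793)
hose -0.54 8 [ 0.211 -0.543  0.239] [ 0.232 -0.525  0.274]
hose -0.46 1882 [ 0.201 -0.475  0.17 ] [ 0.339 -0.445  0.316]
hose -0.38 1175 [ 0.34  -0.395  0.281] [ 0.423 -0.365  0.321]
hose 
[... 819 characters left out ...]
80038833618164, 38.786624908447266), 78.69754791259766)
side 0.02 349 [0.38819247 0.03983938 0.03301014] [ 0.35275411 -0.0342753   0.02008136] [0.43803583 0.07965598 0.04494963] ((394.25372314453125, 22.15576171875), (42.29010772705078, 139.34811401367188), 25.098129272460938)
hose -0.7 33 [ 0.2   -0.695  0.291] [ 0.207 -0.685  0.314]
hose -0.54 50 [ 0.223 -0.549  0.17 ] [ 0.259 -0.525  0.258]
hose -0.46 136 [ 0.259 -0.475  0.17 ] [ 0.337 -0.445  0.314]
hose -0.38 299 [ 0.34  -0.395  0.277] [ 0.423 -0.365  0.32 ]
hose -0.3 467 [ 0.423 -0.315  0.255] [ 0.506 -0.285  0.303]
hose -0.22 852 [ 0.505 -0.235  0.201] [ 0.606 -0.205  0.275]
hose -0.14 188 [ 0.61  -0.155  0.17 ] [ 0.649 -0.144  0.191]
```

View pics/crop.png

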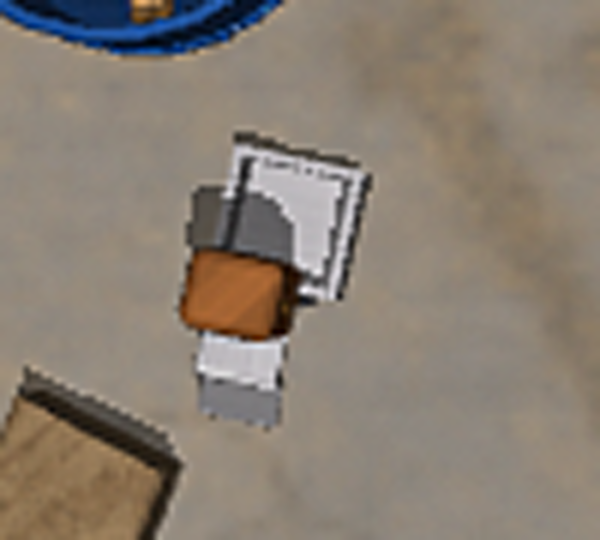

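The crop confirms the scoop layout: the grip is at (428,-13.5) mm with yaw about -12°, and the cup faces the blue pail. Before moving I'll refine the pail centre, check clearances near the start, and look at IK.

```bash
python3 - <<'E'
from h import *
for n in("top","side"):
    f=np.load(f"pics/{n}0.npz");m=robot.camera_model(n);W=cloud(f["d"],m,m["orientation"],m["eye"])
    hsv=cv2.cvtColor(f["p"],cv2.COLOR_RGB2HSV);z=W[...,2];ok=f["d"]>0
    s=(hsv[...,0]>100)&(hsv[...,0]<125)&(hsv[...,1]>120)&ok&(abs(z-.1095)<.003)&(np.hypot(W[...,0]-.561,W[...,1]-.023)<.075)
    P=W[s][:,:2]
    for _ in range(3):
        c,r=fit(P); e=abs(np.hypot(*(P-c).T)-r); P=P[e<.004]
    print(n,"blue",c,r,len(P),e.max())
    # highest things on a coarse grid, all colours
    for x in np.arange(.05,.85,.1):
        print(n,round(x,2),[ (round(float(y),2),round(float(z[q].max()),2)) for y in np.arange(-.8,.3,.1) for q in [ok&(abs(W[...,0]-x)<.05)&(abs(W[...,1]-y)<.05)] if q.sum()>5 and z[q].max()>.12])
q=robot.get_q();print(q)
a=np.array([.976,-.216,0]);a/=np.linalg.norm(a);k=np.array([0,0,-1.])
for s in(1,-1):
  for Y in(s*a,s*np.cross(k,a)):
    R=np.c_[np.cross(Y,k),Y,k]
    for p in((.428,-.0135,.4),(.428,-.0135,.117),(.513,.034,.25),(.4,-.1,.45)):
        v=robot.inverse_kinematics(p,R); print(Y.round(2),p,None if v is None else np.round(v,2))
p,d=robot.snapshot("wrist");cv2.imwrite("pics/w0.png",p[:,:,::-1])
E
```

```text
top blue [0.55943903 0.02505117] 0.05935872893455857 516 0.0030180554510174443
top 0.05 []
top 0.15 [(-0.5, 0.18)]
top 0.25 [(-0.6, 0.17), (-0.5, 0.31), (-0.4, 0.31), (-0.3, 0.14)]
top 0.35 [(-0.5, 0.32), (-0.4, 0.32), (-0.3, 0.31)]
top 0.45 [(-0.4, 0.31), (-0.3, 0.32), (-0.2, 0.28), (-0.0, 0.15)]
top 0.55 [(-0.3, 0.29), (-0.2, 0.28)]
top 0.65 [(-0.2, 0.23), (-0.1, 0.18)]
top 0.75 []
side blue [0.5601155 0.02633  ] 0.05955499614539444 326 0.0036453803806646493
side 0.05 [(-0.1, 0.34), (-0.0, 0.34), (0.1, 0.32)]
side 0.15 [(-0.7, 0.32), (-0.6, 0.32), (-0.3, 0.13)]
side 0.25 [(-0.7, 0.32), (-0.6, 0.32), (-0.5, 0.31), (-0.4, 0.31), (-0.3, 0.14)]
side 0.35 [(-0.5, 0.31), (-0.4, 0.32), (-0.3, 0.31)]
side 0.45 [(-0.4, 0.31), (-0.3, 0.31), (-0.2, 0.28), (-0.0, 0.15)]
side 0.55 [(-0.3, 0.29), (-0.2, 0.28)]
side 0.65 [(-0.2, 0.22), (-0.1, 0.18)]
side 0.75 []
[ 1.19979476  0.33383171  0.03983594  1.46619012 -0.01339594  1.34329319
 -0.05846449]
[ 0.98 -0.22  0.  ] (0.428, -0.0135, 0.4) [ 0.14 -0.15 -0.18  1.67 -0.03  1.62 -0.26]
[ 0.98 -0.22  0.  ] (0.428, -0.0135, 0.117) [ 0.68  0.04 -0.75  2
[... 383 characters left out ...]
 (0.513, 0.034, 0.25) [ 0.6   0.12 -0.81  1.75  0.09  1.32 -2.01]
[-0.22 -0.98 -0.  ] (0.4, -0.1, 0.45) [ 0.83 -0.18 -0.56  1.58 -0.1   1.72 -1.53]
[-0.98  0.22 -0.  ] (0.428, -0.0135, 0.4) [-1.19 -0.38  0.82  1.72  0.28  1.69  2.55]
[-0.98  0.22 -0.  ] (0.428, -0.0135, 0.117) None
[-0.98  0.22 -0.  ] (0.513, 0.034, 0.25) None
[-0.98  0.22 -0.  ] (0.4, -0.1, 0.45) None
[0.22 0.98 0.  ] (0.428, -0.0135, 0.4) [ 0.77 -0.16 -0.71  1.65 -0.11  1.61  1.41]
[0.22 0.98 0.  ] (0.428, -0.0135, 0.117) [ 0.72  0.04 -0.79  2.1   0.03  1.02  1.26]
[0.22 0.98 0.  ] (0.513, 0.034, 0.25) [ 0.64  0.12 -0.84  1.75  0.09  1.32  1.13]
[0.22 0.98 0.  ] (0.4, -0.1, 0.45) [ 0.78 -0.18 -0.53  1.58 -0.09  1.72  1.6 ]
```

View pics/w0.png

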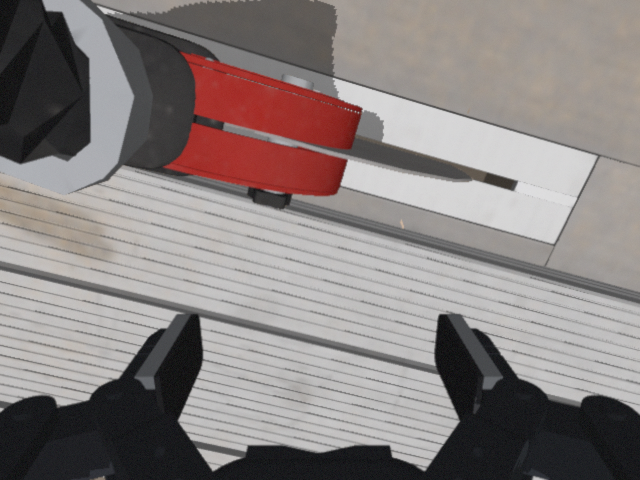

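The wrist view shows the saw guard and hose port at upper left, ahead of the tool, with nothing above it. I'll lift clear, swing over the hose, hover over the scoop and re-measure from there.

```bash
cat >> h.py <<'E'
def R_(yaw):
    a=np.array([np.cos(yaw),np.sin(yaw),0]);k=np.array([0,0,-1.]);return np.c_[np.cross(a,k),a,k],a
def wrist(name):
    t,R=robot.get_tool_pos(),robot.get_tool_rot();p,d=robot.snapshot("wrist");m=robot.camera_model("wrist");M=m["mount"]
    cv2.imwrite(f"pics/{name}.png",p[:,:,::-1]); return p,d,cloud(d,m,R@M[:3,:3],R@M[:3,3]+t)
E
python3 - <<'E'
from h import *
t=np.array(robot.get_tool_pos())
robot.move_l([t[0],t[1],.46],speed=.25)
q=np.array(robot.get_q());q[0]=0.0;q[2]=0.04;robot.set_joints(q)
print(robot.get_clock(),robot.get_tool_pos(),robot.get_ft_force())
R,a=R_(-.217)
robot.movep([.428-.03,-.0135,.30],R); print(robot.get_q(),robot.get_tool_pos())
p,d,W=wrist("w1"); z=W[...,2]
s=(d>0)&(abs(z-.15)<.008)&(np.hypot(W[...,0]-.428,W[...,1]+.0135)<.03)
P=W[s];print(len(P),P.mean(0),cv2.minAreaRect((P[:,:2]*1000).astype(np.float32)))
hsv=cv2.cvtColor(p,cv2.COLOR_RGB2HSV)
s=(hsv[...,0]>100)&(hsv[...,0]<125)&(hsv[...,1]>120)&(d>0)&(abs(z-.1095)<.004);P=W[s][:,:2]
if len(P)>20:
    c,r=fit(P);print("blue",c,r,len(P))
print(robot.get_clock())
E
```

```text
3.775 [ 0.6463498  -0.06099777  0.45839299] [-0.41753523  0.45452627 -0.50447427]
[-0.04808631 -0.21107801 -0.02445348  1.92246382 -0.00520098  1.42848074
 -0.28859432] [ 0.39900884 -0.01370939  0.30093416]
1039 [ 0.42779116 -0.01121438  0.14839935] ((428.1329040527344, -12.126676559448242), (25.510278701782227, 22.018142700195312), 77.5986099243164)
blue [0.55906297 0.02616138] 0.059270701755359576 3420
4.9667
```

View pics/w1.png

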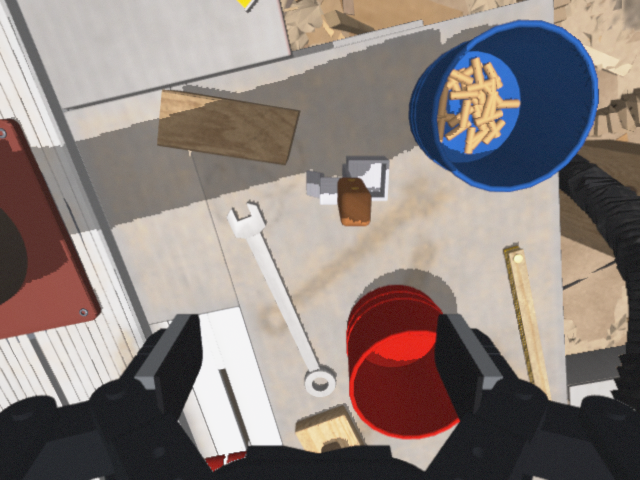

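The wrist view confirms the scoop grip at (354,200) and the blue pail at (503,105). All three measurements agree to within 2 mm, so I'll grasp and lift.

```bash
python3 - <<'E'
from h import *
R,a=R_(-.2165)
robot.movep([.428,-.0125,.22],R); robot.move_l([.428,-.0125,.117],speed=.1)
robot.grip(0.0,60); print(robot.get_gripper_width(),robot.get_grip_force(),robot.get_ft_force(),robot.get_tool_pos())
robot.move_l([.428,-.0125,.262],speed=.12)
print(robot.get_gripper_width(),robot.get_ft_force(),robot.get_tool_pos(),robot.get_clock())
p,d=robot.snapshot("side");np.savez("pics/side1.npz",p=p,d=d);m=robot.camera_model("side")
W=cloud(d,m,m["orientation"],m["eye"]);s=(d>0)&(np.hypot(W[...,0]-.44,W[...,1]+.01)<.05)&(W[...,2]>.11)&(W[...,2]<.215)
P=W[s];print(len(P),P.min(0),P.max(0))
cv2.imwrite("pics/s1.png",cv2.resize(p[60:240,280:480,::-1],None,fx=3,fy=3))
E
```

```text
0.021163403681322347 59.97290790081024 [-0.98182964  1.05404121  1.71853321] [ 0.42798136 -0.01248748  0.1171254 ]
0.021125646585241603 [-1.12978869  0.23126553 -1.8446596 ] [ 0.42760043 -0.01251779  0.26123113] 8.5417
1110 [ 0.39419682 -0.04123756  0.14270496] [0.47397197 0.00688065 0.21497212]
```

View pics/s1.png

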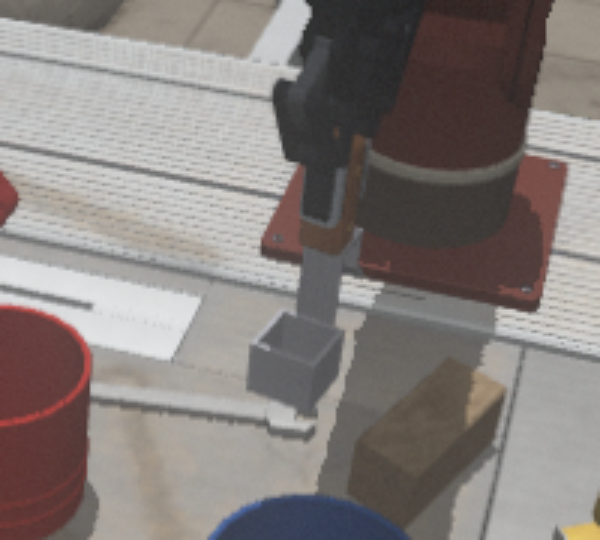

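The side view shows the scoop held upright at (320,250), with its cup bottom at about z 0.143 as expected. Next I'll carry it over the rim and lower it until it touches.

```bash
python3 - <<'E'
from h import *
R,a=R_(-.2165)
g=np.array([.5595,.0258,0])-.050*a
robot.move_l([g[0],g[1],.262],speed=.12); f0=np.array(robot.get_ft_force())
robot.move_l([g[0],g[1],.155],speed=.08); print(robot.get_ft_force()-f0)
z=.155
while z>.1435:
    z-=.0008; robot.move_l([g[0],g[1],z],speed=.02)
    f=robot.get_ft_force()-f0
    if np.linalg.norm(f)>4: break
print(z,f,robot.get_tool_pos(),robot.get_clock())
p,d=robot.snapshot("side");np.savez("pics/side2.npz",p=p,d=d)
cv2.imwrite("pics/s2.png",cv2.resize(p[130:330,280:480,::-1],None,fx=3,fy=3))
E
```

```text
[-0.02997938  0.04535168 -0.31425284]
0.14620000000000005 [-3.34893654  0.25295208  8.74281581] [0.51083203 0.03657747 0.14703051] 13.7833
```

View pics/s2.png

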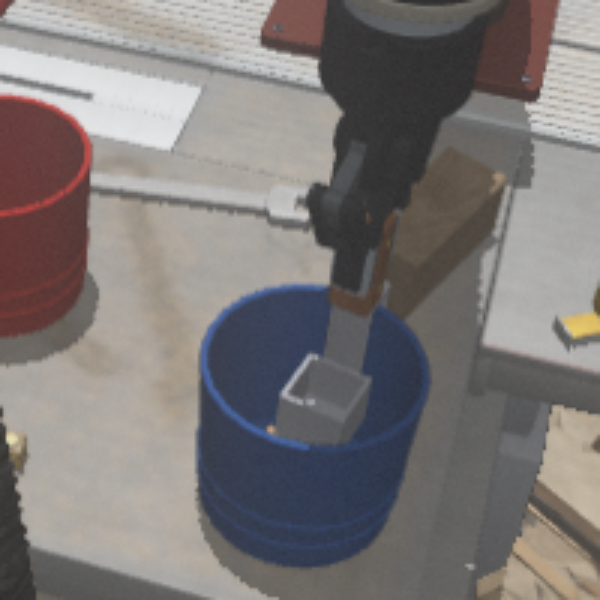

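Contact came at z 0.147, where the crown should meet the rim, and the view shows the cup inside the pail. I'll release, retreat straight up and check.

```bash
python3 - <<'E'
from h import *
t=np.array(robot.get_tool_pos())
robot.grip(.021,20);robot.grip(.05); robot.sleep(.3)
print(robot.get_tool_pos(),robot.get_ft_force())
robot.move_l([t[0],t[1],.30],speed=.1); robot.sleep(.5)
for i in(1,2):
    p,d=robot.snapshot("side");m=robot.camera_model("side");W=cloud(d,m,m["orientation"],m["eye"])
    hsv=cv2.cvtColor(p,cv2.COLOR_RGB2HSV)
    s=(d>0)&(np.hypot(W[...,0]-.51,W[...,1]-.035)<.04)&(W[...,2]>.125)&(W[...,2]<.22)
    print(W[s].mean(0),W[s].min(0),W[s].max(0),s.sum()); robot.sleep(.5)
cv2.imwrite("pics/s3.png",cv2.resize(p[130:330,280:480,::-1],None,fx=3,fy=3))
print(robot.get_clock())
E
```

```text
[0.51065273 0.03652248 0.14616427] [0.58446454 0.34514732 0.02234681]
[0.51869145 0.03717374 0.15862193] [0.4985766  0.02241234 0.12517928] [0.52575121 0.05072796 0.182315  ] 574
[0.51865995 0.03720355 0.15833465] [0.49877199 0.02237475 0.12514388] [0.52576997 0.05054949 0.18182387] 578
18.0333
```

View pics/s3.png

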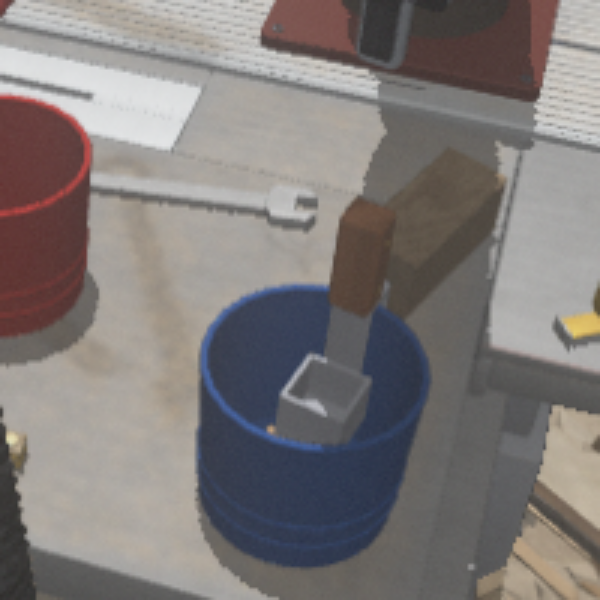

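The scoop hangs upright, with its cup at (325,400) inside the pail and its top at z 0.182. It stayed still between two looks, and the gripper is clear.

```bash
python3 -c "
from cell import robot
print(robot.job_done())"
```

```text
the job is handed in; nothing more can be done
None
```

The scoop is hanging upright and still on the blue pail's rim, cup inside, gripper clear; I handed the job in at about 18 s, and the call returned no verdict.

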